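Pack the bar tub and clamp it down

TASK

Stand every bottle and crock left on the bar upright in the clear tub, flat on its floor beside those already packed. Only when all are in, screw the clamp bolt clockwise by its upright lever until it is snug, and then fold the lever fully down flat. Leave the upturned glasses where they are.

Things in the scene. Friction and masses are not known exactly. Their poses are not given: they have to be found in the camera images.
- ale_1: Its origin is the centre of its underside, z up. Round brown glass bottle, 60 mm in diameter up to 78 mm, tapering to a cylindrical neck 28 mm in diameter from 100 mm to the top at 150 mm (31 mm crown cap over the last 6 mm); 0.3 to 0.55 kg, most of it in the thick base. May be absent. Starts standing on the bar to the robot's right.
- ale_2: Its origin is the centre of its underside, z up. Round brown glass bottle, 60 mm in diameter up to 78 mm, tapering to a cylindrical neck 28 mm in diameter from 100 mm to the top at 150 mm (31 mm crown cap over the last 6 mm); 0.3 to 0.55 kg, most of it in the thick base. May be absent. Starts standing on the bar to the robot's right.
- square_1: Its origin is the centre of its underside, z up. Square green glass bottle, body 58 x 58 mm (sides along its x and y) and 90 mm high, then a round neck 28 mm in diameter from 103 mm to the cork's top at 150 mm; 0.3 to 0.55 kg, most of it in the thick base. May be absent. Starts standing on the bar to the robot's right.
- square_2: Its origin is the centre of its underside, z up. Square green glass bottle, body 58 x 58 mm (sides along its x and y) and 90 mm high, then a round neck 28 mm in diameter from 103 mm to the cork's top at 150 mm; 0.3 to 0.55 kg, most of it in the thick base. May be absent. Starts standing on the bar to the robot's right.
- crock_1: Its origin is the centre of its underside, z up. Round white stoneware crock, 64 mm in diameter and 96 mm high, with an upright wooden knob 28 mm in diameter on its lid from 96 to 143 mm; 0.3 to 0.55 kg, most of it in the thick base. The lid is fixed to it. May be absent. Starts standing on the bar to the robot's right.
- ale_3: Its origin is the centre of its underside, z up. Round brown glass bottle, 60 mm in diameter up to 78 mm, tapering to a cylindrical neck 28 mm in diameter from 100 mm to the top at 150 mm (31 mm crown cap over the last 6 mm); 0.3 to 0.55 kg, most of it in the thick base. May be absent. Starts already standing in the tub, in any of four of its six places.
- crock_2: Its origin is the centre of its underside, z up. Round white stoneware crock, 64 mm in diameter and 96 mm high, with an upright wooden knob 28 mm in diameter on its lid from 96 to 143 mm; 0.3 to 0.55 kg, most of it in the thick base. The lid is fixed to it. May be absent. Starts already standing in the tub, in any of four of its six places.
- square_3: Its origin is the centre of its underside, z up. Square green glass bottle, body 58 x 58 mm (sides along its x and y) and 90 mm high, then a round neck 28 mm in diameter from 103 mm to the cork's top at 150 mm; 0.3 to 0.55 kg, most of it in the thick base. May be absent. Starts already standing in the tub, in any of four of its six places.
- ale_4: Its origin is the centre of its underside, z up. Round brown glass bottle, 60 mm in diameter up to 78 mm, tapering to a cylindrical neck 28 mm in diameter from 100 mm to the top at 150 mm (31 mm crown cap over the last 6 mm); 0.3 to 0.55 kg, most of it in the thick base. May be absent. Starts already standing in the tub, in any of four of its six places.
- tub_floor (a point): Centre of the inner floor of the clear plastic tub, 12 mm above the bar top. The tub is fixed to its dock; x runs along its long side, y towards the clamp, z up. Inside 215 mm (x) by 145 mm (y), walls 4 mm thick, rim 88 mm above this point. It has no dividers; it holds six bottles or crocks in two rows of three (places 71 mm apart along x and 72 mm apart along y, i.e. x = -71, 0, 71 and y = -36, 36 mm). Square bottles fit only with their sides nearly along the tub's.
- bolt (a joint): Turn of the vertical clamp bolt in the bracket at the tub's +y side (its axis at x = 0, y = 140 mm of the tub_floor frame), in rad: 0 fully out, 5.6 snug down on the tub's tongue, where it stops firmly. Grows clockwise seen from above, as the bolt is screwed in; it sinks 8 mm over the 5.6 rad, about 1.4 mm per rad. Stiffness to turn about 0.12 N m; stays where left. Starts somewhere from 0 to 1.6.
- lever (a joint): Angle of the flip lever on the bolt's head, in rad: 0 standing straight up, 1.55 folded flat (its stop). Friction about 0.12 N m; stays where left. Starts from 0 to 0.3. It can be pinched while upright to turn the bolt.
- lever_hinge (a point): Centre of the lever's hinge in the bolt's head, on the bolt's axis; 92 mm above the bar when snug, 100 mm when fully out. Its frame turns with the bolt: y is the hinge axis, the lever folds towards -x. With the bolt snug this frame is parallel to tub_floor's, so the lever then folds along the tub's side towards the tub's -x. The head below is 36 to 38 mm wide along y; the bracket arm's top is at 62 mm height.
- lever_grip (a point): Point on the middle of the aluminium lever, 70 mm from the hinge, in the lever's frame (z along the lever to its tip, x through its thickness, y along the hinge). The lever is a flat bar 10 mm thick (x), 26 mm wide (y), its tip 92 mm from the hinge.
- stem_1: Bystander: stemmed glass standing upside down, 158 mm high, 76 mm in diameter. Origin at the centre of its underside.
- stem_2: Bystander: stemmed glass like stem_1, at the left.
- tumbler: Bystander: tumbler standing upside down, 110 mm high, 68 mm in diameter, at the left. Origin at the centre of its underside.

How it is judged:
By the outcome, as a careful person would: the job done as asked, in the order asked, and still so for the second after the job is handed in, with the robot touching nothing.
Of ale_1, ale_2, square_1, square_2, crock_1 only 3 to 4 are there at a start; the rules pass over those that are not, and their reading is None.
Of ale_3, crock_2, square_3, ale_4 only 1 to 2 are there at a start; the rules pass over those that are not, and their reading is None.
At some moment in a run one of ale_1, ale_2, square_1, square_2, crock_1 may be knocked a few centimetres aside while the robot is not near it.
It also fails if it takes over 208 s, if anything falls off the work surface, if the arm or the gripper's body presses on something with over 40 N, if the wrist force passes 120 N, or if a joint passes its speed limit or range.

ROBOT

A 6-joint arm with a two-finger parallel gripper is mounted at the origin on the work surface. World frame = base frame: x ahead of the robot, y to its left, z up, the work surface at z = 0. Lengths are in m, angles in degrees, forces in N, time in s.
With the tool pointing down it reaches from about 0.325 to 0.85 m from the base axis. Payload 15.5 kg.
Tool frame: the origin (TCP) lies at the centre of the arm's flange, where the gripper is bolted on; the fingertips stand 191 mm ahead of it and the grasp point (between the pads) lies 172 mm ahead of it; z points along the fingers, y is the line along which they close (so a half turn about z gives the same grasp; the last joint's range is limited). The gripper opens to 91 mm and grips with 3 to 60 N. Pads are 32 mm wide; open, the fingers measure 118 mm over their backs; the gripper's body (76 mm by 178 mm) begins 60 mm behind the grasp point.
Start: joints at [63.283, 28.281, 77.091, -0, 74.628, -5.472], TCP at [0.226, 0.583, 0.405] pointing down, gripper open.
Joint ranges: [-166.48, 166.48], [-47.26, 123.95], [12.59, 153.08], [-70.14, 250.14], [6.76, 159.57], [-176.63, 176.63]. Speed limits (degrees/s): [108.29, 108.29, 147.25, 172.46, 172.46, 172.46].

INTERFACE

Orientations are given as [roll, pitch, yaw] about the fixed x, y, z axes, in that order (R = Rz(yaw) Ry(pitch) Rx(roll)).
In Python, from cell import * gives the robot as it stands.
- The arm moves only by the tool servo_tool, never from a script. Its arguments are lists of equal length, an entry for each row: "delta_pos": the shift along the world's x, y, z in mm, a list of three; "turn": the turn, a rotation vector about the world's x, y, z in rad, a list of three; "claw": the opening, from 0 (shut) to 1 (fully open). In form: {"delta_pos": [[x, y, z], ...], "turn": [[ax, ay, az], ...], "claw": [claw, ...]}. A call has 1 to 10 rows; each row shifts and turns the commanded pose from where the row before left it; what a row does not reach is not made up. A row lasts 1/8 s, in which the tool goes at most 62.5 mm and 10.7 degrees, less where a joint would pass 70% of its speed; a pose out of reach is approached as far as the arm can. A call with a gripper value outside its range is refused whole. The fingers move at their own pace and stop on an object; "newtons" is the grip in N (left out, the last holds). Time passes only in rows, so rows that do not move let the fingers close. It gives the time, the measured TCP pose, the force, the opening and the grip force at its end, in the units of the state.
- get_obs(): the state, without advancing time (a new reading comes with each control period).
- capture(name): name is "side" or "top" or "wrist"; returns the picture (400x640x3 uint8, blue, green, red); there is no depth.
- get_calibration(name): a dict with "mtx" (3x3 intrinsics, pixels), "R" (3x3) and "t" (3): a world point X has camera coordinates R X + t. Camera axes: x right, y down, z forward; pixel columns grow to the right and rows downward; lengths in m; the calibration is good to about 2 mm. A picture is of the moment at which its call begins: read the wrist's pose just before it. get_calibration takes no time and is no camera call; for the wrist camera it gives the pose at the moment of the call.
- sign_off(): hands the job in; it is judged then, once.
Trained networks look in the newest picture that a camera, given by its name, has taken for a name from the list of things; names that differ only in an ending like _2 or _b are one class to them, and where a whole thing is asked for, a point or a joint stands for the part that bears it (a point fixed in the world has none). Each returns a list of dicts, best first, with "conf" (0 to 1); they miss things now and then, are a little off and sometimes report something else, mostly with a low value. They report only what shows in the picture. A call takes as long as a camera call.
- spot_in(query, camera): "position" ([column, row] in pixels, amid what is visible of it).
- silhouettes(query, camera): "mask" (400x640 bool, what is visible of it) and "position" ([column, row] in pixels, amid what is visible of it).
- landmark_of(query, camera): "position" ([column, row] in pixels: a listed point, or the origin of a listed thing).
The state is a dict: "clock": time; "qpos": joint angles; "qvel": joint speeds; "tau": joint torques, N m; "eef_pos": TCP position; "tool_rot": TCP orientation; "contact_force": force on the tool from outside, world axes, zero at the start; "torque": the same for the moment, N m; "grip_width": finger opening in m; "gripper_force": force on a finger pad.
Only numpy, scipy, OpenCV 4.12 (cv2) and the standard library are available. Lean on these libraries where they do the work, as an engineer would, in place of code of your own. Each camera call takes 0.05 s, during which the arm holds its last target. There are 200 camera calls.

## Working session

There is one attempt and no reset: what is moved stays moved. The work goes in short steps, Python scripts to look and compute and a tool call to move; the robot and the scene stay as the last step left them, time stands still between calls to the robot, and variables do not carry over. Pictures are saved under pics/ and viewed, at most 14 in all, crops included, and the job is handed in when it is done.

Besides the shell and the picture viewer there is one more tool, called after "Request:" as name(argument=value, ...) on one line, values as JSON. servo_tool: Moves the arm, as the interface text tells. Its arguments: {"type":"object","properties":{"delta_pos":{"type":"array"},"turn":{"type":"array"},"claw":{"type":"array"},"newtons":{"type":"number"}},"required":["delta_pos","turn","claw"]}

```bash
mkdir -p pics; ls; python3 - <<'E'
from cell import *
import cv2,numpy as np
o=get_obs();print(o)
for n in("side","top","wrist"):
    im=capture(n);cv2.imwrite(f"pics/{n}0.png",im);c=get_calibration(n);print(n,np.round(c["mtx"],1).tolist(),np.round(-np.array(c["R"]).T@c["t"],3),np.round(c["R"],2).tolist())
for cam in("top","side"):
  for q in("ale_1","square_1","crock_1","tub_floor","lever_hinge","lever_grip","stem_1","tumbler"):
    print(cam,q,[(np.round(d["position"]).tolist(),round(d["conf"],2)) for d in landmark_of(q,cam)])
E
```

```text
pics
{'clock': 0.0, 'qpos': array([ 6.32819538e+01,  2.83141173e+01,  7.71273078e+01,  5.44367594e-04,
        7.46274626e+01, -5.47036752e+00]), 'qvel': array([-0.00239935,  0.04373316,  0.00508151,  0.03960663,  0.01625269,
        0.03709827]), 'tau': array([-3.83238381e-03, -8.78792667e+01, -3.81876326e+01,  7.02800718e-02,
        5.29491424e-02, -7.59829072e-05]), 'eef_pos': array([0.22641532, 0.58238922, 0.4041454 ]), 'tool_rot': array([-1.79931476e+02, -7.08945609e-03,  1.58752172e+02]), 'contact_force': array([-0.94992298,  0.33862416,  0.0774517 ]), 'torque': array([-0.0052619 ,  0.0646563 , -0.01106009]), 'gripper_force': 0.0, 'grip_width': 0.09085626284844454}
side [[460.7, 0.0, 317.1], [0.0, 460.7, 193.6], [0.0, 0.0, 1.0]] [0.544 1.044 0.675] [[-1.0, -0.04, 0.01], [-0.03, 0.49, -0.87], [0.03, -0.87, -0.49]]
top [[456.8, 0.0, 330.4], [0.0, 456.8, 205.5], [0.0, 0.0, 1.0]] [0.344 0.063 1.427] [[0.02, -1.0, -0.0], [-0.98, -0.01, -0.19], [0.19, 0.01, -0.98]]
wrist [[356.7, 0.0, 320.7], [0.0, 356.7, 198.6], [0.0, 0.0, 1.0]] [0.153 0.611 0.385] [[0.36, 0.93, -0.0], [0.89, -0.35, 0.28], [0.26, -0.1, -0.96]]
top ale_1 [([415.0, 258.0], 0.75), ([448.0, 272.0], 0.63)]
top square_1 [([316.0, 196.0], 0.83), ([442.0, 236.0], 0.72), ([281.0, 216.0], 0.2)]
top crock_1 [([411.0, 222.0], 0.59)]
top tub_floor [([325.0, 218.0], 0.7)]
top lever_hinge [([279.0, 217.0], 0.77)]
top lever_grip [([272.0, 208.0], 0.53), ([209.0, 189.0], 0.38)]
top stem_1 [([205.0, 249.0], 0.68), ([398.0, 165.0], 0.64)]
top tumbler [([213.0, 190.0], 0.62)]
side ale_1 [([364.0, 175.0], 0.83), ([355.0, 189.0], 0.68)]
side square_1 [([333.0, 171.0], 0.68), ([366.0, 174.0], 0.26)]
side crock_1 [([316.0, 190.0], 0.77)]
side tub_floor []
side lever_hinge [([311.0, 236.0], 0.67)]
side lever_grip [([310.0, 214.0], 0.87)]
side stem_1 [([259.0, 193.0], 0.8)]
side tumbler [([258.0, 353.0], 0.8)]
```

```bash
python3 - <<'E'
import cv2
t=cv2.imread("pics/top0.png");cv2.imwrite("pics/top0c.png",cv2.resize(t[130:310,180:480],None,fx=2.66,fy=2.66,interpolation=2))
s=cv2.imread("pics/side0.png");cv2.imwrite("pics/side0c.png",cv2.resize(s[100:380,200:480],None,fx=2.1,fy=2.1,interpolation=2))
E
```

```text
(no output)
```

View pics/top0c.png

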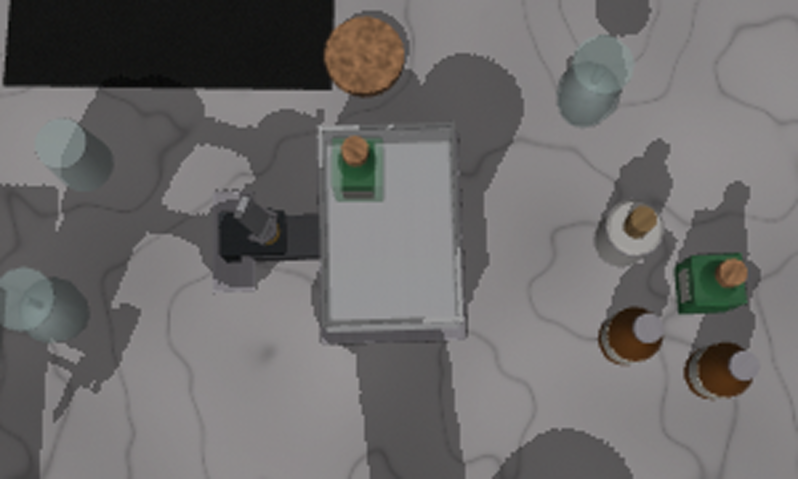

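View pics/side0c.png

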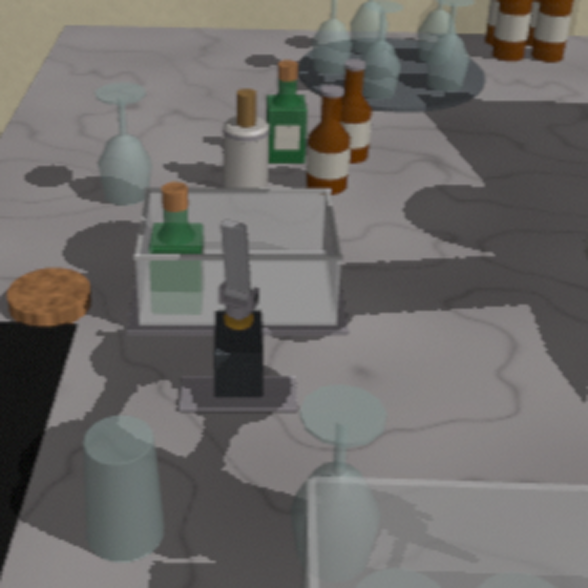

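The top view shows the tub with one green square bottle at its (+x, +y) corner. On the bar are a crock (crop 632,228), a square (715,282) and two ales (630,335 and 720,370). Next I'll fit poses from the silhouettes.

```bash
cat > h.py <<'E'
from cell import *
import cv2,numpy as np
from scipy.optimize import minimize
def proj(P,cam,c=None):
    c=c or get_calibration(cam);q=np.atleast_2d(P)@np.array(c["R"]).T+c["t"];q=q@np.array(c["mtx"]).T
    return q[:,:2]/q[:,2:]
def ray(px,cam,z):
    c=get_calibration(cam);R=np.array(c["R"]);C=-R.T@c["t"]
    d=R.T@np.linalg.solve(c["mtx"],[px[0],px[1],1]);return (C+d*(z-C[2])/d[2])[:2]
M={"ale":[(0,30),(78,30),(100,14),(144,14),(144,15.5),(150,15.5)],"crock":[(0,32),(96,32),(96,14),(143,14)],"square":[(0,29),(90,29),(103,14),(150,14)]}
a=np.linspace(0,2*np.pi,24,endpoint=False)
def rings(k,x,y,yaw,z0):
    out=[]
    for z,r in M[k]:
        if k=="square" and z<=90: p=np.array([[1,1],[-1,1],[-1,-1],[1,-1]])*r
        else: p=np.c_[np.cos(a),np.sin(a)]*r
        c,s=np.cos(yaw),np.sin(yaw);p=p@np.array([[c,s],[-s,c]])/1000+[x,y]
        out.append(np.c_[p,np.full(len(p),z0+z/1000)])
    return out
def render(k,p,cam,z0,c,S=4):
    im=np.zeros((400*S,640*S),np.uint8);R=[proj(r,cam,c) for r in rings(k,p[0],p[1],p[2],z0)]
    for A,B in zip(R,R[1:]):
        cv2.fillConvexPoly(im,np.round(cv2.convexHull(np.float32(np.r_[A,B]))*S+S/2).astype(np.int32),1)
    return im
def fit(k,mask,pos,cam,z0=0.):
    c=get_calibration(cam);S=4;m=cv2.resize(mask.astype(np.float32),None,fx=S,fy=S,interpolation=1)>.5
    def f(p):
        r=render(k,p,cam,z0,c)>0
        return 1-(r&m).sum()/max(1,(r|m).sum())
    g=ray(pos,cam,z0+.06);best=None
    for yaw in ([0,.4,-.4,.78] if k=="square" else [0]):
        s=minimize(f,[*g,yaw],method="Nelder-Mead",options=dict(initial_simplex=[[*g,yaw],[g[0]+.015,g[1],yaw],[g[0],g[1]+.015,yaw],[*g,yaw+.2]],xatol=3e-4,fatol=1e-4,maxiter=120))
        if best is None or s.fun<best.fun: best=s
    return best.x,1-best.fun
def find(cam="top",kinds=("ale","square","crock"),z=lambda pos:0.):
    capture(cam);res=[]
    for k in kinds:
        for d in silhouettes(k+"_1",cam):
            if d["conf"]<.3: continue
            p,i=fit(k,d["mask"],d["position"],cam,z(d["position"]))
            res.append((k,p,i,d));print(cam,k,np.round(d["position"]),round(d["conf"],2),"xy",np.round(p[:2],4),"yaw",round(np.degrees(p[2])%90,1),"iou",round(i,2))
    return res
E
python3 - <<'E'
from h import *
find("top",z=lambda p:0.012 if p[0]<360 else 0.)
find("side",z=lambda p:0.012 if p[1]>200 else 0.)
for q in("tub_floor","lever_hinge","lever_grip"):
    for cam in("top","side"):
        for d in landmark_of(q,cam)[:1]: print(q,cam,ray(d["position"],cam,dict(tub_floor=.012,lever_hinge=.099,lever_grip=.168)[q]))
E
```

```text
top ale [417. 257.] 0.77 xy [ 0.4632 -0.1904] yaw 2.5 iou 0.89
top ale [452. 268.] 0.7 xy [ 0.4241 -0.2889] yaw 4.2 iou 0.95
top square [446. 233.] 0.73 xy [ 0.5228 -0.2814] yaw 2.0 iou 0.95
top square [312. 195.] 0.63 xy [0.6474 0.121 ] yaw 0.7 iou 0.93
top square [276. 213.] 0.3 xy [0.5832 0.2303] yaw 33.4 iou 0.36
top crock [414. 219.] 0.97 xy [ 0.5786 -0.1882] yaw 8.8 iou 0.96
side ale [355. 171.] 0.63 xy [ 0.4641 -0.1914] yaw 14.2 iou 0.92
side square [285. 208.] 0.96 xy [ 0.6623 -0.0013] yaw 5.2 iou 0.46
side square [340. 155.] 0.78 xy [ 0.5246 -0.281 ] yaw 2.2 iou 0.93
side square [369. 157.] 0.56 xy [ 0.4257 -0.2901] yaw 86.0 iou 0.62
side crock [316. 170.] 0.84 xy [ 0.5819 -0.1951] yaw 16.2 iou 0.91
tub_floor top [0.57407622 0.09246816]
lever_hinge top [0.56484958 0.22013961]
lever_hinge side [0.57294177 0.23512306]
lever_grip top [0.57261776 0.23651596]
lever_grip side [0.57921105 0.23735462]
```

```bash
cat > ov.py <<'E'
from h import *
def box(cx,cy,yaw,hx,hy,z):
    c,s=np.cos(yaw),np.sin(yaw);p=np.array([[hx,hy],[-hx,hy],[-hx,-hy],[hx,-hy]])@np.array([[c,s],[-s,c]])+[cx,cy]
    return np.c_[p,np.full(4,z)]
E
python3 - <<'E'
from ov import *
im=cv2.imread("pics/top0.png");x0,y0,x1,y1=285,165,370,270;F=5.7
b=cv2.resize(im[y0:y1,x0:x1],None,fx=F,fy=F,interpolation=2);o=b.copy()
for z,h,col in((.1,(.1115,.0765),(0,0,255)),(.1,(.1075,.0725),(255,0,0)),(.012,(.1075,.0725),(0,255,255))):
    p=(proj(box(.576,.085,0,*h,z),"top")+.5-[x0,y0])*F-.5;cv2.polylines(o,[np.round(p).astype(int)],True,col,1);print(p.round())
v=np.hstack([b,o])[:598,:];print(v.shape);cv2.imwrite("pics/tub.png",v[:,:800] if v.shape[1]>800 else v)
E
```

```text
[[ 93.  72.]
 [ 80. 496.]
 [381. 501.]
 [384.  76.]]
[[100.  79.]
 [ 88. 489.]
 [373. 493.]
 [376.  83.]]
[[110. 118.]
 [100. 504.]
 [367. 508.]
 [370. 122.]]
(598, 968, 3)
```

```bash
python3 -c "
import cv2;v=cv2.imread('pics/tub.png');print(v.shape)"
```

```text
(598, 800, 3)
```

View pics/tub.png

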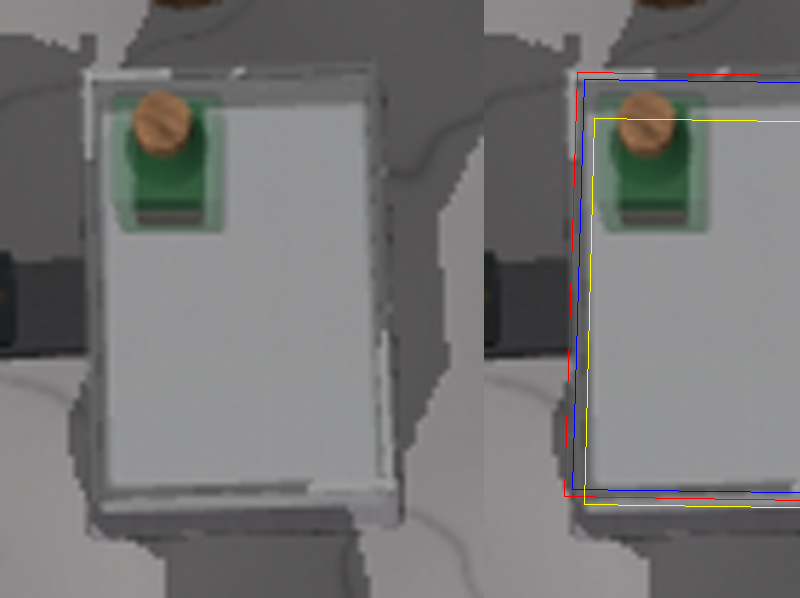

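The red overlay puts the tub about 2.5 mm too near and 2° off, so the estimate is centre (0.5785, 0.085), yaw 2°. I'll move over the tub to refine this with the wrist camera.

Request:
servo_tool(delta_pos=[[35,-47,8],[35,-47,8],[35,-47,8],[35,-47,8],[35,-47,8],[35,-47,6],[35,-47,0],[35,-47,0],[35,-47,0],[37,-49,0]], turn=[[0,0,-0.1165],[0,0,-0.1165],[0,0,-0.1165],[0,0,-0.1165],[0,0,-0.1165],[0,0,-0.1165],[0,0,-0.1165],[0,0,-0.1165],[0,0,-0.1165],[0,0,-0.1165]], claw=[1,1,1,1,1,1,1,1,1,1])

```text
clock: 2.9
eef_pos: [0.5794, 0.1088, 0.4509]
tool_rot: [180.0, -0.0, 91.8]
contact_force: [0.7, 0.3, 0.5]
grip_width: 0.0911
gripper_force: 0.0
```

```bash
python3 - <<'E'
from ov import *
c=get_calibration("wrist");im=capture("wrist");o=get_obs();print(o["clock"],o["eef_pos"],o["tool_rot"],np.abs(o["qvel"]).max())
im2=im.copy()
for z,h,col in((.1,(.1115,.0765),(0,0,255)),(.1,(.1075,.0725),(255,0,0)),(.012,(.1075,.0725),(0,255,255))):
    p=proj(box(.5785,.085,.035,*h,z),"wrist",c);print(p.round().tolist());cv2.polylines(im2,[np.round((p+.5)*16-8).astype(int)],True,col,1,cv2.LINE_AA,4)
cv2.imwrite("pics/w1.png",im2);cv2.imwrite("pics/w1raw.png",im)
E
```

```text
2.95 [0.58305357 0.1036243  0.45066202] [1.79858792e+02 1.33190096e-01 9.12462956e+01] 4.433963929481104
[[439.0, 124.0], [195.0, 125.0], [210.0, 275.0], [426.0, 275.0]]
[[434.0, 128.0], [200.0, 129.0], [214.0, 272.0], [422.0, 271.0]]
[[411.0, 121.0], [224.0, 122.0], [233.0, 239.0], [403.0, 238.0]]
```

View pics/w1.png

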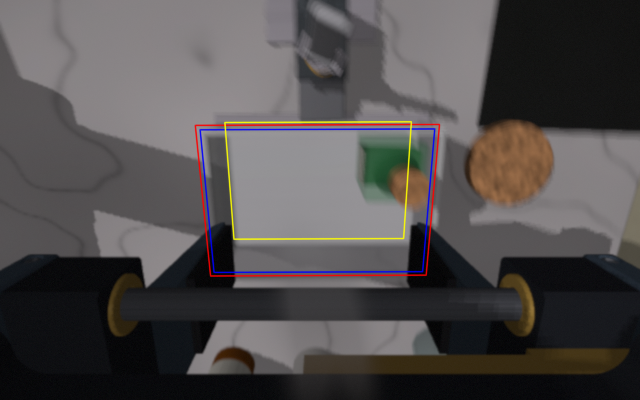

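The overlay is slightly off because the arm was still moving (blurred picture). I'll retake it settled, with raw beside overlay.

Request:
servo_tool(delta_pos=[[0,0,0]], turn=[[0,0,0]], claw=[1])

```text
clock: 3.08
eef_pos: [0.5793, 0.1089, 0.4504]
tool_rot: [-180.0, -0.0, 91.8]
contact_force: [-0.6, 0.2, 0.0]
grip_width: 0.0909
gripper_force: 0.0
```

```bash
python3 - <<'E'
from ov import *
c=get_calibration("wrist");im=capture("wrist");o=get_obs();print(o["clock"],o["eef_pos"],o["tool_rot"],np.abs(o["qvel"]).max())
cv2.imwrite("pics/w2raw.png",im);F=2.7;x0,y0,x1,y1=180,90,460,200
b=cv2.resize(im[y0:y1,x0:x1],None,fx=F,fy=F,interpolation=2);b2=b.copy()
for z,h,col in((.1,(.1115,.0765),(0,0,255)),(.1,(.1075,.0725),(255,0,0)),(.012,(.1075,.0725),(0,255,255))):
    p=(proj(box(.5785,.085,.035,*h,z),"wrist",c)+.5-[x0,y0])*F-.5;print(p.round().tolist());cv2.polylines(b2,[np.round(p*16).astype(int)],True,col,1,cv2.LINE_AA,4)
cv2.imwrite("pics/w2.png",np.vstack([b,b2]))
E
```

```text
3.125 [0.57857714 0.11006216 0.45047672] [-1.79969151e+02 -9.62380021e-03  9.19596801e+01] 1.9218980416656986
[[702.0, 93.0], [41.0, 95.0], [82.0, 502.0], [665.0, 500.0]]
[[689.0, 105.0], [54.0, 107.0], [92.0, 493.0], [655.0, 491.0]]
[[625.0, 86.0], [121.0, 87.0], [145.0, 403.0], [604.0, 401.0]]
```

View pics/w2.png

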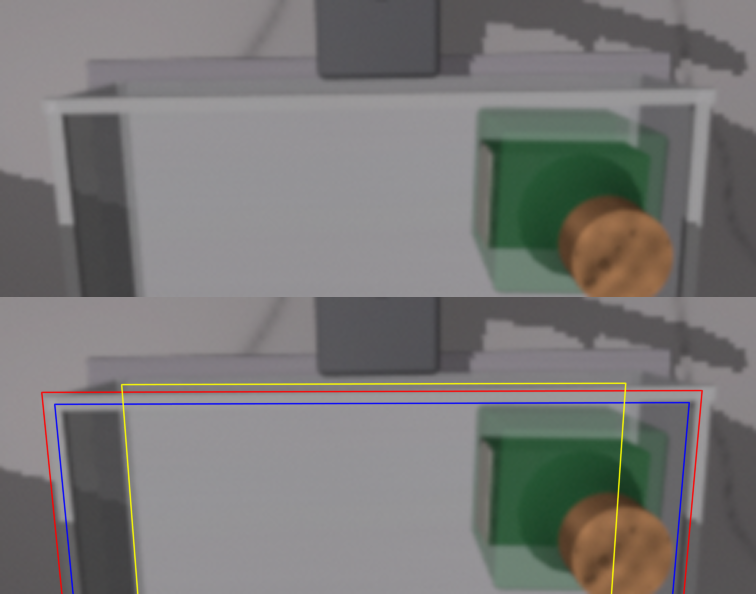

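The wrist view puts the tub rim corners at (43,102) and (714,90), so the tub is at about (0.580, 0.085), yaw 2.4°. Next is the crock.

Request:
servo_tool(delta_pos=[[0,-60,0],[1,-60,-20],[0,-60,-20],[0,-60,-20],[0,-61,-20],[0,0,0]], turn=[[0,0,0],[0,0,0],[0,0,0],[0,0,0],[0,0,0],[0,0,0]], claw=[0.65,0.65,0.65,0.65,0.65,0.65])

```text
clock: 3.88
eef_pos: [0.5789, -0.1889, 0.3705]
tool_rot: [-179.9, -0.0, 91.9]
contact_force: [-0.3, -0.2, 0.3]
grip_width: 0.0593
gripper_force: 0.0
```

```bash
python3 - <<'E'
from h import *
print(get_obs()["eef_pos"])
find("side",("crock",))
im=capture("wrist");cv2.imwrite("pics/w3.png",im)
print([ (d["position"],d["conf"]) for d in spot_in("crock_1","wrist")])
c=get_calibration("wrist");print(proj([[.58,-.191,.143],[.58,-.191,0],[.58,-.191,.096]],"wrist",c))
E
```

```text
[ 0.57887684 -0.18890358  0.37050631]
side crock [317. 173.] 0.66 xy [ 0.5817 -0.1917] yaw 25.2 iou 0.9
[([322.1, 198.3], 0.58)]
[[318.70975473 234.57428862]
 [319.24129986 181.35887918]
 [318.94385701 211.13724049]]
```

View pics/w3.png

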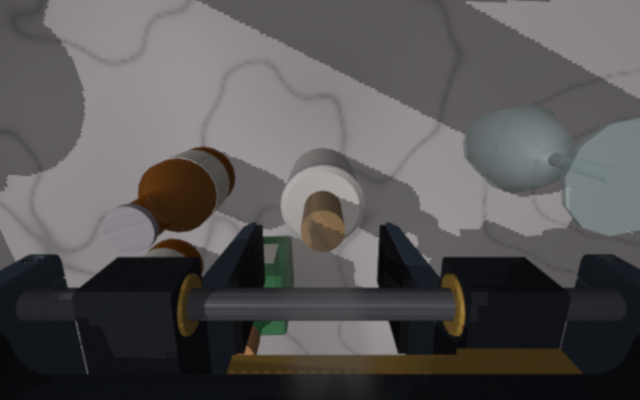

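The knob top is at (324,233) against a predicted (319,235), about 3 mm further in x, and the side camera agrees. I'll grasp.

Request:
servo_tool(delta_pos=[[3,-1,-30],[0,0,-30],[0,0,-13],[0,0,0],[0,0,0],[0,0,0],[0,0,0],[0,0,40],[0,0,60],[0,0,35]], turn=[[0,0,0],[0,0,0],[0,0,0],[0,0,0],[0,0,0],[0,0,0],[0,0,0],[0,0,0],[0,0,0],[0,0,0]], claw=[0.65,0.65,0.65,0.65,0.1,0.1,0.1,0.1,0.1,0.1], newtons=35)

```text
clock: 5.32
eef_pos: [0.5825, -0.1878, 0.4369]
tool_rot: [179.9, 0.1, 92.0]
contact_force: [0.7, -0.5, -4.2]
grip_width: 0.0272
gripper_force: 35.0
```

Request:
servo_tool(delta_pos=[[12,48,0],[15,50,0],[15,50,0],[15,50,0],[12,44,0],[0,0,-30],[0,0,-30],[0,0,0]], turn=[[0,0,0],[0,0,0],[0,0,0],[0,0,0],[0,0,0],[0,0,0],[0,0,0],[0,0,0]], claw=[0.1,0.1,0.1,0.1,0.1,0.1,0.1,0.1])

```text
clock: 6.32
eef_pos: [0.6507, 0.0543, 0.3718]
tool_rot: [-179.7, -0.0, 92.0]
contact_force: [-0.0, -0.2, -3.8]
grip_width: 0.027
gripper_force: 35.0
```

```bash
python3 - <<'E'
from ov import *
o=get_obs();print(o["eef_pos"],o["contact_force"])
c=get_calibration("wrist");im=capture("wrist");F=2
for p,col in((box(.581,.085,.042,.1115,.0765,.1),(0,0,255)),(box(.581,.085,.042,.1075,.0725,.012),(0,255,255))):
    cv2.polylines(im,[np.round((proj(p,"wrist",c)+.5)*16-8).astype(int)],True,col,1,cv2.LINE_AA,4)
s=capture("side");
cv2.imwrite("pics/p1.png",np.vstack([cv2.resize(im[20:300,100:540],(800,510))[:300],cv2.resize(s[140:290,200:440],(480,300))[:,:].copy() if 0 else cv2.copyMakeBorder(cv2.resize(s[140:290,200:440],(480,300)),0,0,0,320,0)]))
E
```

```text
[0.65071031 0.05431676 0.37183139] [-0.04897121 -0.1572495  -3.84852329]
```

View pics/p1.png

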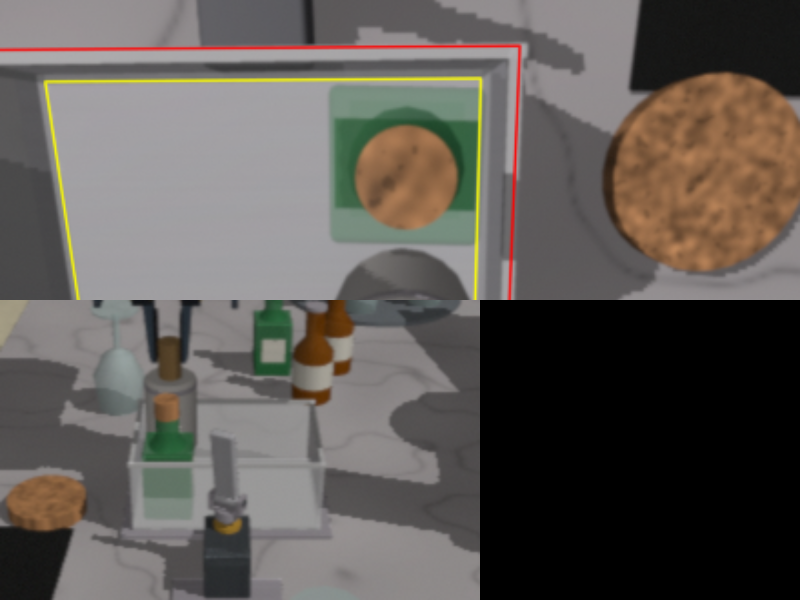

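The tub overlay now matches the picture and the crock hangs clear of the wall and the square. I'll lower it.

Request:
servo_tool(delta_pos=[[0,0,-20],[0,0,-20],[0,0,-12],[0,0,-6],[0,0,-3],[0,0,0]], turn=[[0,0,0],[0,0,0],[0,0,0],[0,0,0],[0,0,0],[0,0,0]], claw=[0.1,0.1,0.1,0.1,0.1,0.1])

```text
clock: 7.18
eef_pos: [0.6523, 0.0541, 0.3179]
tool_rot: [179.6, 0.0, 92.0]
contact_force: [-10.5, -0.6, 39.5]
grip_width: 0.0272
gripper_force: 35.2
```

Request:
servo_tool(delta_pos=[[0,0,6],[0,0,0]], turn=[[0,0,0],[0,0,0]], claw=[0.1,0.1])

```text
clock: 7.42
eef_pos: [0.6518, 0.0542, 0.3202]
tool_rot: [179.9, 0.0, 92.0]
contact_force: [-0.5, -0.5, -4.7]
grip_width: 0.027
gripper_force: 35.0
```

```bash
python3 - <<'E'
from ov import *
o=get_obs();print(o["eef_pos"],o["contact_force"],o["torque"])
im=capture("wrist");s=capture("side");t=capture("top")
cv2.imwrite("pics/p2.png",np.vstack([np.hstack([cv2.resize(s[160:280,230:350],(400,400),interpolation=2),cv2.resize(t[160:280,270:390],(400,400),interpolation=2)]),cv2.resize(im[80:180,200:600],(800,200))]))
E
```

```text
[0.65184119 0.05417511 0.32021188] [-0.51413957 -0.45645932 -4.72596205] [-0.10188778  0.03543666  0.0490385 ]
```

View pics/p2.png

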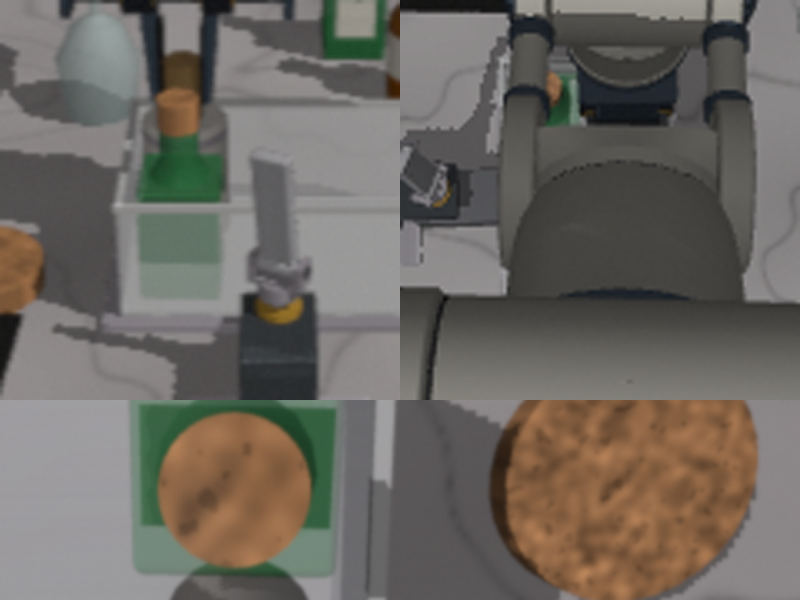

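Contact came about 8 mm early with −10 N in x, so the crock is probably rubbing the +x wall. I'll shift it inward and retry gently.

Request:
servo_tool(delta_pos=[[0,0,6],[-5,0,0],[0,0,0],[0,0,-6],[0,0,-3],[0,0,-2],[0,0,0]], turn=[[0,0,0],[0,0,0],[0,0,0],[0,0,0],[0,0,0],[0,0,0],[0,0,0]], claw=[0.1,0.1,0.1,0.1,0.1,0.1,0.1])

```text
clock: 8.45
eef_pos: [0.6467, 0.0543, 0.3171]
tool_rot: [179.8, 0.0, 92.0]
contact_force: [-12.3, -0.1, 43.9]
grip_width: 0.0273
gripper_force: 35.2
```

Request:
servo_tool(delta_pos=[[0,0,1],[0,0,0],[0,0,0],[0,0,0],[0,0,0],[0,0,30],[0,0,60],[0,0,0]], turn=[[0,0,0],[0,0,0],[0,0,0],[0,0,0],[0,0,0],[0,0,0],[0,0,0],[0,0,0]], claw=[0.1,0.1,0.55,0.55,0.55,0.55,0.55,0.55])

```text
clock: 9.45
eef_pos: [0.6475, 0.0543, 0.4095]
tool_rot: [179.6, 0.0, 92.0]
contact_force: [0.7, 0.5, -0.7]
grip_width: 0.0504
gripper_force: 0.0
```

```bash
python3 - <<'E'
from ov import *
o=get_obs();print(o["eef_pos"],o["contact_force"],o["grip_width"])
im=capture("wrist");s=capture("side");c=get_calibration("wrist")
p=[.647,.0545,0]
for cam,I in(("wrist",im),("side",s)):
    R=rings("crock",*p,.012)
    for r in R: cv2.polylines(I,[np.round((proj(r,cam,c if cam=="wrist" else None)+.5)*16-8).astype(int)],True,(0,0,255),1,cv2.LINE_AA,4)
cv2.imwrite("pics/p3.png",np.hstack([cv2.resize(s[160:280,230:350],(400,400),interpolation=2),cv2.resize(im[120:320,220:420],(400,400))]))
E
```

```text
[0.64745762 0.05428684 0.40946371] [ 0.70993241  0.49483172 -0.74269439] 0.05037148947598156
```

View pics/p3.png

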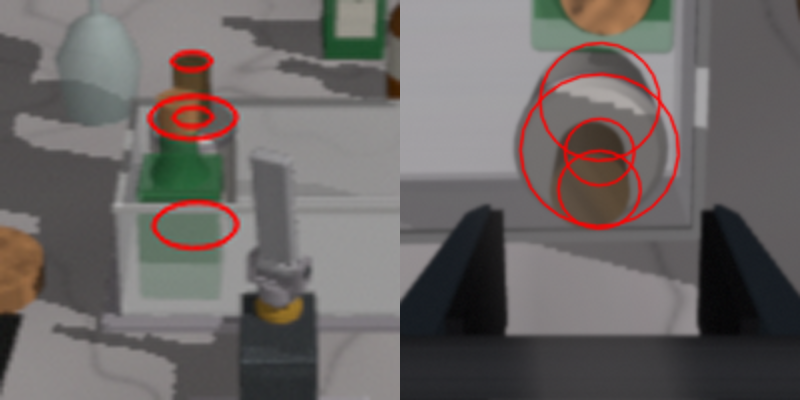

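The side overlay matches the crock standing on the floor, and the wrist view agrees to about 2 mm. Next is the square bottle.

Request:
servo_tool(delta_pos=[[-20,-55,0],[-20,-56,0],[-20,-56,-5],[-20,-56,-10],[-21,-56,-10],[-21,-56,-10],[0,0,0],[0,0,0]], turn=[[0,0,0],[0,0,0],[0,0,0],[0,0,0],[0,0,0],[0,0,0],[0,0,0],[0,0,0]], claw=[0.6,0.6,0.6,0.6,0.6,0.6,0.6,0.6])

```text
clock: 10.55
eef_pos: [0.5243, -0.2805, 0.3689]
tool_rot: [-179.9, -0.1, 92.0]
contact_force: [0.4, 1.6, -0.2]
grip_width: 0.0546
gripper_force: 0.0
```

```bash
cat >> h.py <<'E'
def top_px(cam,kind,z,guess,show=None):
    "where the network's silhouette of the thing sits; refine xy by the mask fit in this camera"
    pass
E
python3 - <<'E'
from h import *
print(get_obs()["eef_pos"],get_obs()["clock"])
find("side",("square","ale"))
c=get_calibration("wrist");im=capture("wrist")
for d in silhouettes("square_1","wrist"):
    print(d["conf"],d["position"])
cork=cv2.inRange(cv2.cvtColor(im,cv2.COLOR_BGR2HSV),(5,70,60),(20,200,230));cork[250:]=0;cork[:, :200]=0;cork[:,440:]=0
n,l,st,ce=cv2.connectedComponentsWithStats(cork);print(st[1:][st[1:,4]>60],ce[1:][st[1:,4]>60])
print(proj([[.5255,-.281,.15],[.5255,-.281,.09]],"wrist",c));cv2.imwrite("pics/w4.png",im)
E
```

```text
[ 0.52426982 -0.28052288  0.3689159 ] 10.55
side square [340. 154.] 0.92 xy [ 0.5244 -0.2758] yaw 8.8 iou 0.95
side square [286. 207.] 0.67 xy [ 0.6621 -0.006 ] yaw 0.0 iou 0.54
side ale [357. 172.] 0.81 xy [ 0.4643 -0.1912] yaw 14.8 iou 0.92
side ale [366. 156.] 0.58 xy [ 0.4269 -0.2888] yaw 4.3 iou 0.68
0.88 [318.5, 196.1]
[[ 216   32   44   21  277]
 [ 200  167   19   16   74]
 [ 294  201   48   49 1946]] [[236.20938628  37.75090253]
 [204.72972973 172.5       ]
 [317.80832477 227.02209661]]
[[319.54455468 233.80104604]
 [319.72619455 204.26994276]]
```

```bash
sed -i '/^def top_px/,$d' h.py; python3 - <<'E'
from h import *
find("wrist",("square",))
E
```

```text
wrist square [317. 198.] 0.65 xy [ 0.5243 -0.2816] yaw 3.9 iou 0.95
```

View pics/w4.png

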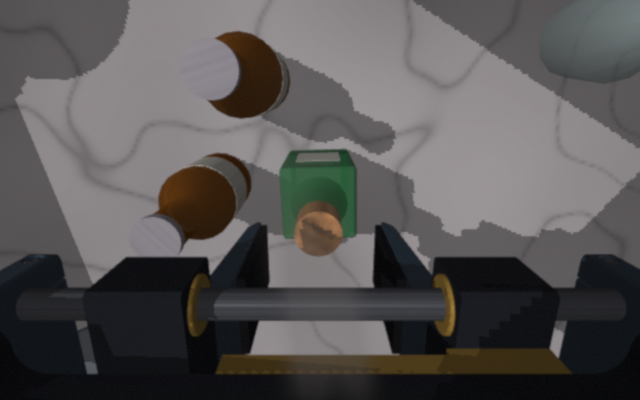

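The cork is at (319,232), centred between the fingers, and the body yaw of about 3° matches the tub. I'll grasp.

Request:
servo_tool(delta_pos=[[0,-1,-30],[0,0,-30],[0,0,-12],[0,0,0],[0,0,0],[0,0,0],[0,0,0],[0,0,0]], turn=[[0,0,0],[0,0,0],[0,0,0],[0,0,0],[0,0,0],[0,0,0],[0,0,0],[0,0,0]], claw=[0.6,0.6,0.6,0.6,0.1,0.1,0.1,0.1], newtons=40)

```text
clock: 11.9
eef_pos: [0.5245, -0.2818, 0.2984]
tool_rot: [180.0, 0.0, 92.0]
contact_force: [-2.1, 0.2, 4.9]
grip_width: 0.0273
gripper_force: 40.0
```

Request:
servo_tool(delta_pos=[[0,0,40],[0,0,60],[0,20,55],[0,55,5],[-3,60,0],[-3,60,0],[-3,60,0],[-3,60,0],[-3,60,0],[0,25,-20]], turn=[[0,0,0],[0,0,0],[0,0,0],[0,0,0],[0,0,0],[0,0,0],[0,0,0],[0,0,0],[0,0,0],[0,0,0]], claw=[0.1,0.1,0.1,0.1,0.1,0.1,0.1,0.1,0.1,0.1])

```text
clock: 13.15
eef_pos: [0.509, 0.1211, 0.4386]
tool_rot: [179.9, -0.0, 92.1]
contact_force: [1.4, -1.3, -3.4]
grip_width: 0.0273
gripper_force: 40.0
```

Request:
servo_tool(delta_pos=[[0,0,-30],[0,0,-10],[0,0,0],[0,0,0]], turn=[[0,0,0],[0,0,0],[0,0,0],[0,0,0]], claw=[0.1,0.1,0.1,0.1])

```text
clock: 13.65
eef_pos: [0.5098, 0.1179, 0.3989]
tool_rot: [179.9, -0.0, 92.0]
contact_force: [0.5, 0.1, -4.2]
grip_width: 0.0275
gripper_force: 40.0
```

Request:
servo_tool(delta_pos=[[0,0,-15],[0,0,-20],[0,0,-20],[0,0,-15],[0,0,-8],[0,0,0],[0,0,0]], turn=[[0,0,0],[0,0,0],[0,0,0],[0,0,0],[0,0,0],[0,0,0],[0,0,0]], claw=[0.1,0.1,0.1,0.1,0.1,0.1,0.1])

```text
clock: 14.52
eef_pos: [0.5097, 0.1183, 0.3205]
tool_rot: [179.9, -0.0, 92.0]
contact_force: [0.1, 0.9, -3.2]
grip_width: 0.0275
gripper_force: 40.0
```

Request:
servo_tool(delta_pos=[[0,0,-4],[0,0,-3],[0,0,-2],[0,0,0]], turn=[[0,0,0],[0,0,0],[0,0,0],[0,0,0]], claw=[0.1,0.1,0.1,0.1])

```text
clock: 15.02
eef_pos: [0.5094, 0.1183, 0.3108]
tool_rot: [-180.0, 0.0, 92.0]
contact_force: [0.4, -0.3, -3.3]
grip_width: 0.027
gripper_force: 40.0
```

Request:
servo_tool(delta_pos=[[0,0,-1],[0,0,-1],[0,0,0],[0,0,0],[0,0,0],[0,0,0],[0,0,30],[0,0,60],[0,0,10],[0,0,0]], turn=[[0,0,0],[0,0,0],[0,0,0],[0,0,0],[0,0,0],[0,0,0],[0,0,0],[0,0,0],[0,0,0],[0,0,0]], claw=[0.1,0.1,0.1,0.55,0.55,0.55,0.55,0.55,0.55,0.55])

```text
clock: 16.27
eef_pos: [0.5094, 0.1183, 0.4092]
tool_rot: [179.9, -0.0, 92.0]
contact_force: [0.1, 0.2, -1.1]
grip_width: 0.0497
gripper_force: 0.0
```

Request:
servo_tool(delta_pos=[[-9,-61,0],[-9,-61,0],[-9,-61,-10],[-9,-61,-14],[-8,-61,-14],[0,-4,-1],[0,0,0],[0,0,0]], turn=[[0,0,0],[0,0,0],[0,0,0],[0,0,0],[0,0,0],[0,0,0],[0,0,0],[0,0,0]], claw=[0.6,0.6,0.6,0.6,0.6,0.6,0.6,0.6])

```text
clock: 17.27
eef_pos: [0.4657, -0.1883, 0.3699]
tool_rot: [-180.0, -0.0, 92.1]
contact_force: [-0.5, 0.6, 0.5]
grip_width: 0.0546
gripper_force: 0.0
```

```bash
python3 - <<'E'
from h import *
print(get_obs()["eef_pos"],get_obs()["clock"])
find("side",("ale",));find("wrist",("ale",))
im=cv2.imread("pics/x") ;s=capture("side");t=capture("top")
cv2.imwrite("pics/p4.png",np.hstack([cv2.resize(s[140:280,240:380],(400,400),interpolation=2),cv2.resize(t[160:280,270:390],(400,400),interpolation=2)]))
E
```

```text
[ 0.46570957 -0.18830207  0.36989073] 17.275
side ale [356. 171.] 0.77 xy [ 0.4641 -0.1908] yaw 16.8 iou 0.93
side ale [369. 157.] 0.57 xy [ 0.4261 -0.2839] yaw 4.5 iou 0.68
wrist ale [318. 202.] 0.85 xy [ 0.4639 -0.1905] yaw 1.8 iou 0.97
wrist ale [281. 280.] 0.62 xy [ 0.4382 -0.2728] yaw 4.0 iou 0.37[ WARN:0@2.213] global loadsave.cpp:275 findDecoder imread_('pics/x'): can't open/read file: check file path/integrity
```

View pics/p4.png

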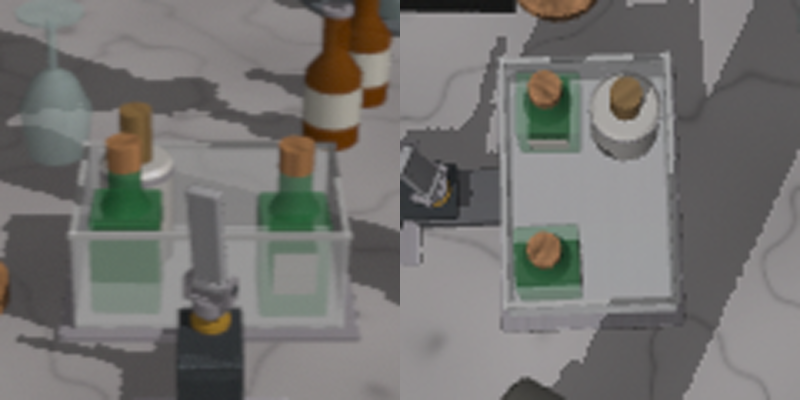

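Both squares and the crock stand upright in the tub. Next is the nearer ale, which the wrist and side fits put at (0.464, −0.1905).

Request:
servo_tool(delta_pos=[[-2,-2,-30],[0,0,-30],[0,0,-12],[0,0,0],[0,0,0],[0,0,0],[0,0,0],[0,0,0]], turn=[[0,0,0],[0,0,0],[0,0,0],[0,0,0],[0,0,0],[0,0,0],[0,0,0],[0,0,0]], claw=[0.6,0.6,0.6,0.6,0.1,0.1,0.1,0.1])

```text
clock: 18.58
eef_pos: [0.4635, -0.1915, 0.2987]
tool_rot: [180.0, 0.0, 92.0]
contact_force: [-3.5, -1.3, 7.8]
grip_width: 0.0273
gripper_force: 40.0
```

Request:
servo_tool(delta_pos=[[0,0,40],[0,0,60],[10,50,15],[12,60,0],[12,60,0],[10,60,0],[5,8,-10],[0,0,0],[0,0,0]], turn=[[0,0,0],[0,0,0],[0,0,0],[0,0,0],[0,0,0],[0,0,0],[0,0,0],[0,0,0],[0,0,0]], claw=[0.1,0.1,0.1,0.1,0.1,0.1,0.1,0.1,0.1])

```text
clock: 19.7
eef_pos: [0.5125, 0.0455, 0.4032]
tool_rot: [-180.0, 0.0, 91.9]
contact_force: [-1.3, -0.3, -4.6]
grip_width: 0.0273
gripper_force: 40.0
```

Request:
servo_tool(delta_pos=[[0,1,-15],[0,0,-20],[0,0,-20],[0,0,-15],[0,0,-10],[0,0,-5],[0,0,-4],[0,0,0],[0,0,0]], turn=[[0,0,0],[0,0,0],[0,0,0],[0,0,0],[0,0,0],[0,0,0],[0,0,0],[0,0,0],[0,0,0]], claw=[0.1,0.1,0.1,0.1,0.1,0.1,0.1,0.1,0.1])

```text
clock: 20.82
eef_pos: [0.5128, 0.0476, 0.3146]
tool_rot: [180.0, 0.0, 92.0]
contact_force: [0.6, -0.1, -4.8]
grip_width: 0.027
gripper_force: 40.0
```

Request:
servo_tool(delta_pos=[[0,0,-2],[0,0,-2],[0,0,-1],[0,0,0],[0,0,0],[0,0,0],[0,0,0],[0,0,30],[0,0,60],[0,0,10]], turn=[[0,0,0],[0,0,0],[0,0,0],[0,0,0],[0,0,0],[0,0,0],[0,0,0],[0,0,0],[0,0,0],[0,0,0]], claw=[0.1,0.1,0.1,0.1,0.55,0.55,0.55,0.55,0.55,0.55])

```text
clock: 22.08
eef_pos: [0.5133, 0.0475, 0.4126]
tool_rot: [179.7, 0.0, 92.0]
contact_force: [0.5, -0.1, -0.8]
grip_width: 0.0502
gripper_force: 0.0
```

Request:
servo_tool(delta_pos=[[-14,-55,0],[-14,-56,0],[-14,-56,-10],[-15,-56,-12],[-15,-56,-12],[-14,-56,0],[0,0,0],[0,0,0]], turn=[[0,0,0],[0,0,0],[0,0,0],[0,0,0],[0,0,0],[0,0,0],[0,0,0],[0,0,0]], claw=[0.6,0.6,0.6,0.6,0.6,0.6,0.6,0.6])

```text
clock: 23.08
eef_pos: [0.4264, -0.2872, 0.3747]
tool_rot: [-180.0, -0.1, 92.0]
contact_force: [-0.2, 0.4, -0.2]
grip_width: 0.0546
gripper_force: 0.0
```

```bash
python3 - <<'E'
from h import *
print(get_obs()["eef_pos"],get_obs()["clock"])
find("side",("ale",));find("wrist",("ale",))
E
```

```text
[ 0.42640137 -0.28723808  0.37467875] 23.075
side ale [365. 159.] 0.9 xy [ 0.4266 -0.2894] yaw 18.5 iou 0.93
side ale [338. 186.] 0.87 xy [ 0.5113 -0.0817] yaw 11.0 iou 0.27
side ale [364. 301.] 0.5 xy [0.473  0.3594] yaw 6.8 iou 0.46
side ale [286. 208.] 0.49 xy [ 0.6609 -0.0049] yaw 57.9 iou 0.54
wrist ale [320. 201.] 0.65 xy [ 0.4264 -0.2891] yaw 6.1 iou 0.98
```

Request:
servo_tool(delta_pos=[[0,-2,-30],[0,0,-30],[0,0,-17],[0,0,0],[0,0,0],[0,0,0],[0,0,0],[0,0,0]], turn=[[0,0,0],[0,0,0],[0,0,0],[0,0,0],[0,0,0],[0,0,0],[0,0,0],[0,0,0]], claw=[0.6,0.6,0.6,0.6,0.1,0.1,0.1,0.1])

```text
clock: 24.28
eef_pos: [0.4267, -0.2895, 0.2986]
tool_rot: [180.0, 0.0, 92.0]
contact_force: [-2.0, 0.9, 6.5]
grip_width: 0.0275
gripper_force: 40.0
```

Request:
servo_tool(delta_pos=[[0,0,40],[0,0,60],[20,45,30],[25,55,30],[25,55,0],[25,55,0],[25,55,0],[25,55,0],[9,19,0],[0,0,0]], turn=[[0,0,0],[0,0,0],[0,0,0],[0,0,0],[0,0,0],[0,0,0],[0,0,0],[0,0,0],[0,0,0],[0,0,0]], claw=[0.1,0.1,0.1,0.1,0.1,0.1,0.1,0.1,0.1,0.1])

```text
clock: 25.52
eef_pos: [0.579, 0.0467, 0.4554]
tool_rot: [-179.9, -0.0, 92.1]
contact_force: [-0.8, 0.5, -6.1]
grip_width: 0.0275
gripper_force: 40.0
```

Request:
servo_tool(delta_pos=[[0,0,0],[0,0,0]], turn=[[0,0,0],[0,0,0]], claw=[0.1,0.1])

```text
clock: 25.78
eef_pos: [0.5785, 0.0445, 0.456]
tool_rot: [-180.0, 0.0, 91.9]
contact_force: [0.9, 0.1, -5.4]
grip_width: 0.0271
gripper_force: 40.0
```

```bash
python3 - <<'E'
from h import *
o=get_obs();print(o["eef_pos"],o["clock"])
cv2.imwrite("pics/w5.png",capture("wrist"))
E
```

```text
[0.57850932 0.04448362 0.45604001] 25.775
```

View pics/w5.png

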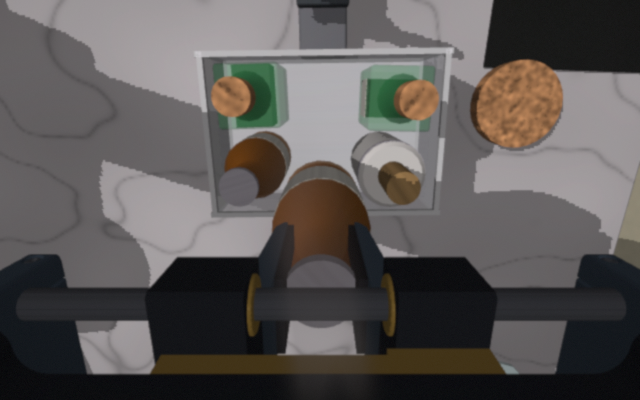

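The held ale hangs midway between the packed ale (240,185) and the crock (405,185). I'll nudge +5 mm in y and lower it.

Request:
servo_tool(delta_pos=[[1,5,0],[0,0,-30],[0,0,-25],[0,0,-20],[0,0,-20],[0,0,-20],[0,0,-15],[0,0,-8],[0,0,-4],[0,0,0]], turn=[[0,0,0],[0,0,0],[0,0,0],[0,0,0],[0,0,0],[0,0,0],[0,0,0],[0,0,0],[0,0,0],[0,0,0]], claw=[0.1,0.1,0.1,0.1,0.1,0.1,0.1,0.1,0.1,0.1])

```text
clock: 27.08
eef_pos: [0.5799, 0.0505, 0.3142]
tool_rot: [180.0, -0.0, 92.0]
contact_force: [-0.4, 0.1, -5.1]
grip_width: 0.0274
gripper_force: 40.0
```

Request:
servo_tool(delta_pos=[[0,0,-2],[0,0,-2],[0,0,-1],[0,0,0],[0,0,0],[0,0,0],[0,0,0],[0,0,30],[0,0,60],[0,0,50]], turn=[[0,0,0],[0,0,0],[0,0,0],[0,0,0],[0,0,0],[0,0,0],[0,0,0],[0,0,0],[0,0,0],[0,0,0]], claw=[0.1,0.1,0.1,0.1,0.5,0.5,0.5,0.5,0.5,0.5])

```text
clock: 28.32
eef_pos: [0.5797, 0.0505, 0.451]
tool_rot: [180.0, -0.0, 92.0]
contact_force: [0.8, -0.4, -0.8]
grip_width: 0.0455
gripper_force: 0.0
```

Request:
servo_tool(delta_pos=[[0,30,15],[0,40,0],[0,40,0],[0,35,0],[0,0,0],[0,0,0]], turn=[[0,0,0],[0,0,0],[0,0,0],[0,0,0],[0,0,0],[0,0,0]], claw=[0.5,0.5,0.5,0.5,0.5,0.5])

```text
clock: 29.08
eef_pos: [0.5798, 0.1952, 0.4638]
tool_rot: [-180.0, 0.0, 92.0]
contact_force: [0.1, 0.4, -1.1]
grip_width: 0.0454
gripper_force: 0.0
```

```bash
python3 - <<'E'
from h import *
from scipy.optimize import least_squares
o=get_obs();print(o["eef_pos"],o["clock"])
im=capture("wrist");s=capture("side");t=capture("top")
for cam in("wrist","side","top"):
    for q in("lever_hinge","lever_grip"):
        print(cam,q,[(np.round(d["position"],1).tolist(),round(d["conf"],2)) for d in landmark_of(q,cam)])
t=cv2.imread("pics/top0.png")
cv2.imwrite("pics/l1.png",np.hstack([cv2.resize(im[20:220,220:420],(400,400),interpolation=2),cv2.resize(s[180:280,260:360],(400,400),interpolation=2)]))
E
```

```text
[0.57978648 0.19520348 0.46384357] 29.075
wrist lever_hinge [([314.7, 146.7], 0.85)]
wrist lever_grip []
side lever_hinge [([310.8, 241.9], 0.8)]
side lever_grip [([309.1, 214.0], 0.58)]
top lever_hinge []
top lever_grip []
```

View pics/l1.png

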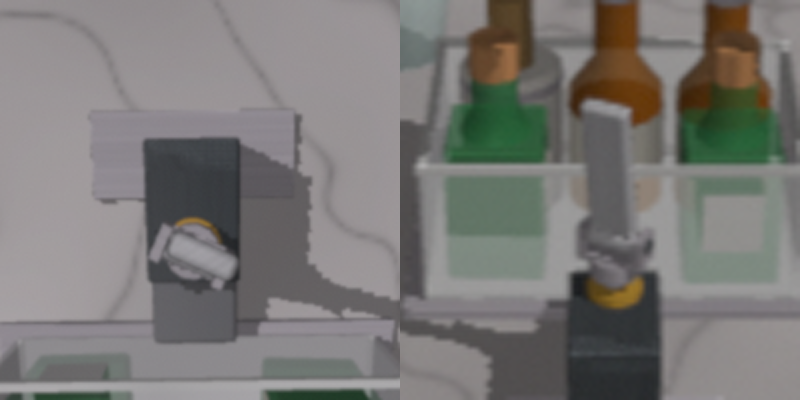

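```bash
cat > lev.py <<'E'
from h import *
TY=.042
def lever(th,ph,hx,hy,zlo=.0):
    yaw=TY+5.6-th;c,s=np.cos(yaw),np.sin(yaw);Rz=np.array([[c,-s,0],[s,c,0],[0,0,1]])
    Ry=np.array([[np.cos(-ph),0,np.sin(-ph)],[0,1,0],[-np.sin(-ph),0,np.cos(-ph)]])
    b=np.array([[x,y,z] for x in(-.005,.005) for y in(-.013,.013) for z in(zlo,.092)])
    return b@(Rz@Ry).T+[hx,hy,.1-8/5.6*th/1000], Rz@Ry
def fitlev(cams,th0,ph0,h0=(.5751,.2249)):
    ms=[]
    for cam in cams:
        c=get_calibration(cam);capture(cam);d=silhouettes("lever",cam)
        if d: print(cam,d[0]["conf"],d[0]["position"],d[0]["mask"].sum());ms.append((cam,c,cv2.resize(d[0]["mask"].astype(np.float32),None,fx=4,fy=4)>.5))
    def f(p):
        e=0
        for cam,c,m in ms:
            q=proj(lever(p[0],p[1],p[2],p[3],.0)[0],cam,c);r=np.zeros(m.shape,np.uint8)
            cv2.fillConvexPoly(r,np.round(cv2.convexHull(np.float32(q))*4+2).astype(np.int32),1);r=r>0
            e+=1-(r&m).sum()/(r|m).sum()
        return e/len(ms)+sum(((np.array(p[2:])-h0)/.02)**2)*.3
    best=min((minimize(f,[t,p,*h0],method="Nelder-Mead",options=dict(initial_simplex=[[t,p,*h0],[t+.3,p,*h0],[t,p+.1,*h0],[t,p,h0[0]+.004,h0[1]],[t,p,h0[0],h0[1]+.004]])) for t in th0 for p in ph0),key=lambda s:s.fun)
    print("theta phi hinge",best.x.round(4),"iou",1-best.fun,"grip pt",(lever(*best.x)[1]@[0,0,.07]+[best.x[2],best.x[3],.1-.00143*best.x[0]]).round(4));return best.x
E
python3 - <<'E'
from lev import *
fitlev(("wrist","side"),(.2,.7,1.2,1.6),(.05,.25))
print(proj([[.5751,.2249,.098]],"wrist"),proj([[.5751,.2249,.098]],"side"))
E
```

```text
wrist 0.94 [321.6, 144.4] 512
side 0.63 [311.6, 223.0] 452
theta phi hinge [1.335  0.1102 0.5757 0.2275] iou 0.8706404918863977 grip pt [0.5787 0.2346 0.1677]
[[315.42388087 147.30851144]] [[313.39615547 238.49913991]]
```

The fit gives bolt θ ≈ 1.335, lean 0.11 and hinge (0.5757, 0.2275), so 4.27 rad remain. I'll do that in two grips of about 122° each, with the tool centred on the bolt axis so the pinch straightens the lever.

Request:
servo_tool(delta_pos=[[-4,16,0],[0,15,0],[0,0,0],[0,0,0],[0,0,0],[0,0,0],[0,0,0],[0,0,-25],[0,0,0]], turn=[[0,0,0.16],[0,0,0.16],[0,0,0.16],[0,0,0.16],[0,0,0.16],[0,0,0.16],[0,0,0.17],[0,0,0],[0,0,0]], claw=[0.6,0.6,0.6,0.6,0.6,0.6,0.6,0.6,0.6])

```text
clock: 30.85
eef_pos: [0.5754, 0.2264, 0.4377]
tool_rot: [-179.9, -0.1, 156.7]
contact_force: [-0.5, 0.7, 0.7]
grip_width: 0.0548
gripper_force: 0.0
```

```bash
python3 - <<'E'
from lev import *
o=get_obs();print(o["eef_pos"],o["clock"],o["tool_rot"],o["qpos"])
fitlev(("wrist","side"),(1.3,),(.1,))
E
```

```text
[0.57543148 0.22641279 0.43766727] 30.85 [-1.79887986e+02 -1.37096044e-01  1.56736059e+02] [ 1.59471163e+01  2.61607808e+01  7.54309798e+01 -1.24416496e-04
  7.85852773e+01 -5.07890515e+01]
wrist 0.87 [332.2, 197.9] 1296
side 0.84 [312.1, 222.4] 426
theta phi hinge [1.1751 0.1488 0.5751 0.2239] iou 0.8677164107907515 grip pt [0.5777 0.234  0.1675]
```

Request:
servo_tool(delta_pos=[[0,0,-30],[0,0,-30],[0,0,-25],[0,0,-16],[0,0,0],[0,0,0],[0,0,0],[0,0,0],[0,0,0]], turn=[[0,0,0],[0,0,0],[0,0,0],[0,0,0],[0,0,0],[0,0,0],[0,0,0],[0,0,0],[0,0,0]], claw=[0.6,0.6,0.6,0.6,0.6,0,0,0,0], newtons=30)

```text
clock: 32.17
eef_pos: [0.5759, 0.2266, 0.3385]
tool_rot: [180.0, 0.0, 156.8]
contact_force: [0.9, 0.9, -0.2]
grip_width: 0.0177
gripper_force: 0.8
```

```bash
python3 - <<'E'
from lev import *
o=get_obs();print(o["eef_pos"],o["clock"],o["tool_rot"],o["contact_force"],o["torque"],o["grip_width"])
E
```

```text
[0.57594938 0.2266174  0.33845303] 32.175 [1.79960213e+02 3.57598155e-02 1.56750190e+02] [ 0.86004092  0.89006771 -0.1756032 ] [ 0.23963594 -0.14449307  0.03919052] 0.017674485973333726
```

Still closing. I'll let it finish, then turn clockwise 122° (2.13 rad), sinking about 3 mm.

Request:
servo_tool(delta_pos=[[0,0,0],[0,0,0],[0,0,0]], turn=[[0,0,0],[0,0,0],[0,0,0]], claw=[0,0,0])

```text
clock: 32.55
eef_pos: [0.5755, 0.2259, 0.3381]
tool_rot: [-179.9, -0.0, 156.8]
contact_force: [-2.4, -5.3, 5.8]
grip_width: 0.0098
gripper_force: 30.0
```

Request:
servo_tool(delta_pos=[[0,0,-0.2],[0,0,-0.2],[0,0,-0.2],[0,0,-0.2],[0,0,-0.2]], turn=[[0,0,-0.14],[0,0,-0.14],[0,0,-0.14],[0,0,-0.14],[0,0,-0.14]], claw=[0,0,0,0,0])

```text
clock: 33.17
eef_pos: [0.5753, 0.2257, 0.337]
tool_rot: [-179.9, 0.1, 116.4]
contact_force: [-3.9, -7.8, 7.2]
grip_width: 0.0101
gripper_force: 30.0
```

```bash
python3 - <<'E'
from lev import *
o=get_obs();print(o["eef_pos"],o["clock"],o["tool_rot"],o["contact_force"],o["torque"],o["grip_width"])
E
```

```text
[0.57532312 0.22571411 0.33696278] 33.175 [-1.79852743e+02  6.53244120e-02  1.16389335e+02] [-3.91716583 -7.79588608  7.15765575] [-2.07377326  1.0509155   0.10536756] 0.010072932055437543
```

Request:
servo_tool(delta_pos=[[0,0,-0.2],[0,0,-0.2],[0,0,-0.2],[0,0,-0.2],[0,0,-0.2],[0,0,-0.2],[0,0,-0.2],[0,0,-0.2],[0,0,-0.2],[0,0,-0.2]], turn=[[0,0,-0.142],[0,0,-0.142],[0,0,-0.142],[0,0,-0.142],[0,0,-0.142],[0,0,-0.142],[0,0,-0.142],[0,0,-0.142],[0,0,-0.142],[0,0,-0.142]], claw=[0,0,0,0,0,0,0,0,0,0])

```text
clock: 34.42
eef_pos: [0.575, 0.2259, 0.3349]
tool_rot: [-180.0, 0.2, 35.0]
contact_force: [-6.8, -5.5, 7.3]
grip_width: 0.0096
gripper_force: 30.0
```

Request:
servo_tool(delta_pos=[[0,0,0],[0,0,0],[0,0,0],[0,0,0],[0,0,0],[0,0,30],[0,0,35],[0,0,0],[0,0,0]], turn=[[0,0,0],[0,0,0],[0,0,0],[0,0,0],[0,0,0],[0,0,0],[0,0,0],[0,0,0],[0,0,0]], claw=[0,0,0.6,0.6,0.6,0.6,0.6,0.6,0.6])

```text
clock: 35.55
eef_pos: [0.5756, 0.2265, 0.3996]
tool_rot: [-180.0, 0.0, 35.3]
contact_force: [-0.7, 0.1, -0.4]
grip_width: 0.0546
gripper_force: 0.0
```

```bash
python3 - <<'E'
from lev import *
o=get_obs();print(o["eef_pos"],o["clock"],o["tool_rot"],o["contact_force"],o["torque"],o["grip_width"],o["qpos"][5])
fitlev(("wrist","side"),(3.3,3.5),(0.05,))
E
```

```text
[0.57562841 0.22648372 0.39956634] 35.55 [-1.79989740e+02  2.61390951e-02  3.52827245e+01] [-0.70741125  0.14739516 -0.35125963] [-0.11712053  0.13306355 -0.04550234] 0.054568108884979726 70.66510067980195
wrist 0.74 [321.1, 217.0] 1287
side 0.66 [312.4, 222.0] 497
theta phi hinge [3.4637 0.018  0.5748 0.2264] iou 0.8863108659941428 grip pt [0.5755 0.2254 0.165 ]
```

Request:
servo_tool(delta_pos=[[0,0,0],[0,0,0],[0,0,0],[0,0,0],[0,0,0],[0,0,0],[0,0,0],[0,0,0],[0,0,0]], turn=[[0,0,0.175],[0,0,0.175],[0,0,0.175],[0,0,0.175],[0,0,0.175],[0,0,0.175],[0,0,0.175],[0,0,0.175],[0,0,0.175]], claw=[0.6,0.6,0.6,0.6,0.6,0.6,0.6,0.6,0.6])

```text
clock: 36.88
eef_pos: [0.5757, 0.2265, 0.3994]
tool_rot: [-179.9, -0.0, 125.9]
contact_force: [0.0, 0.3, 0.3]
grip_width: 0.0549
gripper_force: 0.0
```

Request:
servo_tool(delta_pos=[[0,0,0],[0,0,0],[0,0,0],[0,0,0],[0,0,0],[0,0,0],[0,0,0],[0,0,0],[0,0,0],[0,0,0]], turn=[[0,0,0.175],[0,0,0.175],[0,0,0.175],[0,0,0.175],[0,0,0.175],[0,0,0.175],[0,0,0.175],[0,0,0.175],[0,0,0.165],[0,0,0]], claw=[0.6,0.6,0.6,0.6,0.6,0.6,0.6,0.6,0.6,0.6])

```text
clock: 38.12
eef_pos: [0.5758, 0.2265, 0.3995]
tool_rot: [180.0, -0.0, -144.9]
contact_force: [0.7, 0.1, 0.1]
grip_width: 0.0547
gripper_force: 0.0
```

Request:
servo_tool(delta_pos=[[0,0,-30],[0,0,-25],[0,0,-11],[0,0,0],[0,0,0],[0,0,0],[0,0,0],[0,0,0],[0,0,0],[0,0,0]], turn=[[0,0,0],[0,0,0],[0,0,0],[0,0,0],[0,0,0],[0,0,0],[0,0,0],[0,0,0],[0,0,0],[0,0,0]], claw=[0.6,0.6,0.6,0.6,0,0,0,0,0,0])

```text
clock: 39.38
eef_pos: [0.5758, 0.2265, 0.3341]
tool_rot: [-180.0, 0.0, -144.8]
contact_force: [0.4, -1.0, 0.8]
grip_width: 0.0097
gripper_force: 30.0
```

Request:
servo_tool(delta_pos=[[0,0,-0.2],[0,0,-0.2],[0,0,-0.2],[0,0,-0.2],[0,0,-0.2],[0,0,-0.2],[0,0,-0.2],[0,0,-0.2],[0,0,-0.2],[0,0,-0.2]], turn=[[0,0,-0.15],[0,0,-0.15],[0,0,-0.15],[0,0,-0.15],[0,0,-0.15],[0,0,-0.15],[0,0,-0.15],[0,0,-0.15],[0,0,-0.15],[0,0,-0.15]], claw=[0,0,0,0,0,0,0,0,0,0])

```text
clock: 40.62
eef_pos: [0.5756, 0.2256, 0.3319]
tool_rot: [-179.9, 0.1, 129.0]
contact_force: [-1.1, -9.2, 2.9]
grip_width: 0.0098
gripper_force: 30.0
```

Request:
servo_tool(delta_pos=[[0,0,-0.2],[0,0,-0.2],[0,0,-0.2],[0,0,-0.2],[0,0,0],[0,0,0]], turn=[[0,0,-0.15],[0,0,-0.15],[0,0,-0.15],[0,0,-0.1],[0,0,-0.05],[0,0,0]], claw=[0,0,0,0,0,0])

```text
clock: 41.38
eef_pos: [0.5753, 0.2256, 0.331]
tool_rot: [-179.9, 0.1, 94.8]
contact_force: [-3.5, -8.4, 4.1]
grip_width: 0.0101
gripper_force: 30.0
```

```bash
python3 - <<'E'
from lev import *
o=get_obs();print(o["eef_pos"],o["clock"],o["tool_rot"],o["contact_force"],o["torque"],o["grip_width"])
E
```

```text
[0.57529386 0.22561381 0.33098943] 41.375 [-1.79870881e+02  1.22289183e-01  9.48197751e+01] [-3.50833431 -8.37943064  4.0940114 ] [-2.20531647  0.89207857 -0.13057428] 0.0101316992421602
```

Request:
servo_tool(delta_pos=[[0,0,0],[0,0,0],[0,0,0]], turn=[[0,0,-0.04],[0,0,-0.04],[0,0,0]], claw=[0,0,0])

```text
clock: 41.75
eef_pos: [0.5752, 0.2258, 0.3309]
tool_rot: [-179.9, 0.1, 90.3]
contact_force: [-3.9, -8.5, 3.0]
grip_width: 0.0107
gripper_force: 30.0
```

```bash
python3 - <<'E'
from lev import *
o=get_obs();print(o["eef_pos"],o["clock"],o["tool_rot"],o["contact_force"],o["torque"],o["grip_width"])
E
```

```text
[0.57523867 0.22576665 0.33093593] 41.75 [-1.79879357e+02  1.27869731e-01  9.02932250e+01] [-3.91888925 -8.47884943  2.95560406] [-1.91137524  0.8958514   0.82862372] 0.01066949454345405
```

Request:
servo_tool(delta_pos=[[0,0,0],[0,0,0],[0,0,0]], turn=[[0,0,-0.04],[0,0,-0.03],[0,0,0]], claw=[0,0,0])

```text
clock: 42.12
eef_pos: [0.5752, 0.2259, 0.331]
tool_rot: [-179.9, 0.1, 86.3]
contact_force: [-3.8, -6.5, 3.1]
grip_width: 0.0114
gripper_force: 30.0
```

```bash
python3 - <<'E'
from lev import *
o=get_obs();print(o["eef_pos"],o["clock"],o["tool_rot"],o["contact_force"],o["torque"],o["grip_width"])
E
```

```text
[0.57524922 0.22594344 0.3309892 ] 42.125 [-1.79893617e+02  1.08346297e-01  8.62899259e+01] [-3.82340472 -6.45799147  3.06455031] [-1.37187254  0.86711951  0.85122567] 0.011426940420053721
```

Torque rose to 0.85 N m and the lever is twisting in the pads at its stop, so the bolt is snug. I'll release, rise, shut the fingers and go round to the +x side of the lever.

Request:
servo_tool(delta_pos=[[0,0,0],[0,0,0],[0,0,0],[0,0,30],[0,0,40],[0,0,20],[20,0,0],[25,0,0],[0,0,0],[0,0,0]], turn=[[0,0,0.05],[0,0,0],[0,0,0],[0,0,0],[0,0,0.05],[0,0,0],[0,0,0],[0,0,0],[0,0,0],[0,0,0]], claw=[0.4,0.4,0.4,0.4,0.4,0,0,0,0,0])

```text
clock: 43.38
eef_pos: [0.6203, 0.2265, 0.421]
tool_rot: [-180.0, 0.0, 92.0]
contact_force: [0.2, -0.7, -0.6]
grip_width: 0.0002
gripper_force: 0.0
```

```bash
python3 - <<'E'
from lev import *
o=get_obs();print(o["eef_pos"],o["clock"],o["tool_rot"],o["contact_force"],o["torque"],o["grip_width"])
fitlev(("wrist","side"),(5.4,5.7),(0.02,))
E
```

```text
[0.62034743 0.22651156 0.42102016] 43.375 [-1.79959950e+02  6.17217209e-03  9.19813989e+01] [ 0.15727387 -0.66854928 -0.59659928] [-0.09893948 -0.00148321  0.02306512] 0.00016297978265864194
wrist 0.64 [262.0, 201.0] 1516
side 0.74 [314.9, 225.1] 229
theta phi hinge [ 5.6897 -0.0067  0.5751  0.2254] iou 0.8433781097784865 grip pt [0.5755 0.2254 0.1619]
```

Request:
servo_tool(delta_pos=[[0,-1,-35],[0,0,-28],[-14,0,0],[-12,0,0],[-12,0,-1],[-10,0,-1],[-11,-1,-4],[-10,0,-4],[-9,0,-7],[-9,0,-7]], turn=[[0,0,0],[0,0,0],[0,0,0],[0,0,0],[0,0,0],[0,0,0],[0,0,0],[0,0,0],[0,0,0],[0,0,0]], claw=[0,0,0,0,0,0,0,0,0,0])

```text
clock: 44.82
eef_pos: [0.5332, 0.2245, 0.3336]
tool_rot: [-180.0, 0.0, 92.0]
contact_force: [0.5, -0.9, 0.7]
grip_width: -0.0
gripper_force: 0.9
```

Request:
servo_tool(delta_pos=[[-7,0,-10],[-5,0,-9],[-5,0,-14],[-2,0,-11],[0,0,-2],[0,0,0]], turn=[[0,0,0],[0,0,0],[0,0,0],[0,0,0],[0,0,0],[0,0,0]], claw=[0,0,0,0,0,0])

```text
clock: 45.58
eef_pos: [0.5144, 0.2245, 0.2883]
tool_rot: [-179.9, 0.0, 92.0]
contact_force: [-6.3, -1.4, 13.3]
grip_width: 0.0004
gripper_force: 6.9
```

Request:
servo_tool(delta_pos=[[0,0,-2],[0,0,0],[0,0,30],[0,0,50],[0,0,50],[0,0,30],[0,-60,0],[0,-60,0],[0,-60,0],[0,0,0]], turn=[[0,0,0],[0,0,0],[0,0,0],[0,0,0],[0,0,0],[0,0,0],[0,0,0],[0,0,0],[0,0,0],[0,0,0]], claw=[0,0,0,0,0,0,0,0,0,0])

```text
clock: 46.82
eef_pos: [0.5149, 0.0411, 0.446]
tool_rot: [-180.0, 0.0, 91.7]
contact_force: [-0.6, 0.6, -0.2]
grip_width: 0.0006
gripper_force: 0.0
```

```bash
python3 - <<'E'
from lev import *
o=get_obs();print(o["eef_pos"],o["clock"])
fitlev(("side",),(5.6,),(1.5,),(.5755,.226))
s=capture("side");w=capture("wrist")
cv2.imwrite("pics/f1.png",np.vstack([np.hstack([cv2.resize(s[150:290,230:405],(500,400),interpolation=2)]),cv2.copyMakeBorder(cv2.resize(w[60:260,120:520],(400,200)),0,0,0,100,0)]))
E
```

```text
[0.51488688 0.04111262 0.44602675] 46.825
side 0.65 [333.9, 243.1] 443
theta phi hinge [5.6286 1.5367 0.5767 0.2256] iou 0.8360668433080537 grip pt [0.5067 0.2247 0.0943]
```

View pics/f1.png

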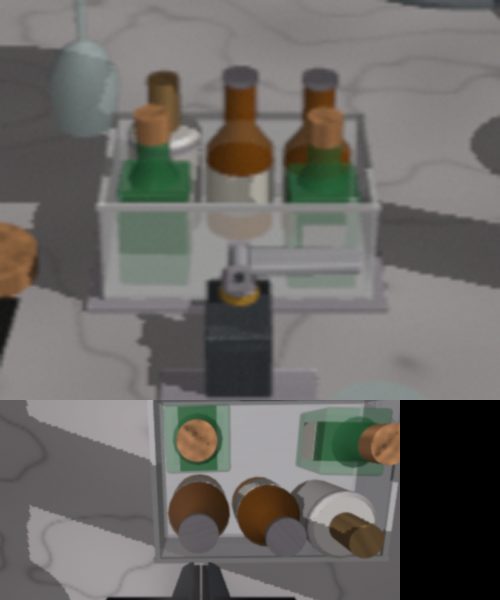

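All five stand upright in the tub. The bolt is snug and the lever lies flat along the tub's side (fit 1.54 rad). I'm handing in.

```bash
python3 -c "
from cell import *
print(sign_off())"
```

```text
the job is handed in; nothing more can be done
None
```

The job is handed in: the crock, the square bottle and both ales from the bar now stand upright in the tub beside the square bottle already packed, the clamp bolt is screwed snug and its lever is folded flat, and I left the glasses where they were.

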